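# Open a push-and-turn solvent bottle that has a tape roll parked on its cap

## Task

Open the brown square solvent bottle for dosing. Slide the roll of paper tape that is parked round its cap up off it and lay the roll flat on the bare table, clear of the bottle and its holder; then press the safety cap down, twist it anticlockwise until it comes free and lift it off. Finish while still holding the cap, still and level, its lower edge about 5 cm straight above the open mouth (so that its liner stays clean), with the bottle left seated in its holder and the other things on the table left where they are.

Things in the scene. Friction and masses are not known exactly. Their poses are not given: they have to be found in the camera images.
- nest: Black bottle holder screwed to the table: foot 84 x 128 x 10 mm (x by y), in its middle a square pocket of 61 mm, walls 7 mm thick, tops 44 mm above the table; a 7 mm screw head 52 mm to either side. Origin: centre of underside, z up, x and y along its sides. Keep the arm off the tall instrument on the table's right (y below -0.30) and the monitor behind on the left (x over 0.5, y over 0.05).
- bottle: Brown square plastic bottle, 58 x 58 mm, standing loose in the pocket (1.5 mm play per side), about 0.2 to 0.4 kg. Origin: centre of its underside, 10 mm above the table; x and y along its sides. Flat shoulder 76 mm above the origin; a round neck, 25 mm thick, rises 19 mm from it. Hidden under the cap are three bayonet hooks, each holding a lug of the cap in a notch behind a 3 mm tooth.
- mouth (a point): Centre of the bottle's open mouth, at the rim of the neck, 95 mm above the bottle's origin; z up.
- cap: Black ribbed push-and-turn cap, 40 mm diameter, 23 mm high, on the bottle. Origin: centre of the cap's lower edge, z up along its axis. Locked, the lower edge is 6 mm above the bottle's shoulder, the top face 29 mm above it. A sprung liner inside pushes it up with about 6 N; pressed down 3 mm or more (10 N; hard stop at 5 mm, 12 N) its lugs clear the teeth.
- cap_top (a point): Centre of the cap's top face, on its axis. Up, the cap is locked. Kept down, it turns anticlockwise seen from above (positive about z): after 0.85 rad it has passed the teeth, and turned by 0.95 to 1.25 rad (best 1.1) it is free and lifts straight off. Clockwise it is blocked.
- roll: Roll of pale paper tape on a cardboard core, 60 mm outer and 45 mm inner diameter, 25 mm high, 35 to 65 g. It lies loosely round the cap, flat on the bottle's shoulder; the cap's top stands 4 mm above it. Origin: centre of its underside, z up along its axis.
- black_tape: Bystander, leave alone: roll of black tape lying flat, 60 mm across, 19 mm high, on the bare table near its front edge, to the right of the holder (origin: centre of underside).
- amber_vial: Bystander, leave alone: small amber sample vial with black cap, standing, 26 mm across, 50 mm high, 10 to 12 cm behind the bottle (origin: centre of underside).
- dropper: Bystander, leave alone: amber dropper bottle with rubber bulb, standing, 34 mm across, 102 mm high, about 13 cm to the right of the bottle (origin: centre of underside).
- driver: Bystander, leave alone: red-handled screwdriver lying on the table in front of the holder, 168 mm long (body y axis), 24 mm thick (origin: under its centre).
- sample_box: Bystander, leave alone: flat compartment box with clear lid, 80 x 104 x 26 mm, on the table at the far left (origin: centre of underside).

How it is judged:
By the outcome, as a careful person would: the job done as asked, in the order asked, and still so for the second after the job is handed in, while the arm keeps its last pose, push and grip.
It also fails if it takes over 61 s, if anything falls off the work surface, if the arm or the gripper's body presses on something with over 40 N, if the wrist force passes 120 N, or if a joint passes its speed limit or range.

## Robot

A 6-joint arm with a two-finger parallel gripper is mounted at the origin on a cart in front of the work surface, level with it; the furniture and walls round the work are solid. World frame = base frame: x ahead of the robot, y to its left, z up, the work surface at z = 0. Lengths are in m, angles in rad, forces in N, time in s.
With the tool pointing down it reaches from about 0.35 to 0.775 m from the base axis. Payload 5.5 kg.
Tool frame: the origin (TCP) lies between the finger pads; the fingertips stand 19 mm ahead of it and the grasp point (between the pads) is the TCP (arm.tip_reach is the distance from the TCP to the fingertips, in m); z points along the fingers, y is the line along which they close (so a half turn about z gives the same grasp; the last joint's range is limited). The gripper opens to 85 mm and grips with 20 to 120 N. Pads are 22 mm wide; open, the fingers measure 114 mm over their backs; the gripper's body (76 mm by 85 mm) begins 54 mm behind the grasp point. The pads swing forward as they close: fully open they stand 13 mm farther back than shut.
Start: joints at [-1.256, 0.313, 0.046, 1.304, 0, 1.431], TCP at [0.253, -0.517, 0.25] pointing down, gripper open.
Joint ranges: [-2.76, 2.76], [-0.86, 1.69], [-1.03, 1.26], [-2.2, 2.34], [-1.47, 1.5], [-3.14, 3.14]. Speed limits (rad/s): [2.57, 2.57, 3.14, 3.14, 3.14, 3.14].

## Interface

Orientations are given as a 3x3 rotation matrix whose columns are the frame's x, y, z axes.
In Python, from rig import arm, imaging gives the robot as it stands (arm), with the cameras (imaging).
- The arm moves only by the shell command python3 shift.py FILE [OPENING] [FORCE], which reads ROWS from the file FILE. ROWS is a JSON list of rows, 1 to 20 of them, each of 4 numbers: dx, dy, dz in m, then a turn about the tool's z in rad; each row shifts and turns the commanded pose from where the row before left it, along the tool's axes as they then stand; what a row does not reach is not made up. A row lasts 1/12 s, in which the tool goes at most 0.0417 m and 0.125 rad, less where a joint would pass 70% of its speed; a pose out of reach is approached as far as the arm can. OPENING is the finger opening in m, set as the command begins (- or left out keeps the last). The fingers move at their own pace and stop on an object; FORCE is the grip in N (left out, the last holds). Time passes only in rows, so rows that do not move let the fingers close. It prints the time, the measured TCP pose, the force, the opening and the grip force at its end. Input that does not fit is refused with a message, and nothing moves.
- arm.observe(): the state, without advancing time (a new reading comes with each control period).
- imaging.camera(name): name is "scene" or "side" or "wrist"; returns the picture (480x640x3 uint8, red, green, blue); there is no depth.
- imaging.camera_params(name): a dict with "mtx" (3x3 intrinsics, pixels), "D" ([k1, k2, p1, p2, k3] as OpenCV has them; the pictures are not rectified), "xyz" and "orientation" of the camera in the world. Camera axes: x right, y down, z forward; pixel columns grow to the right and rows downward; lengths in m; the calibration is good to about 2 mm. A picture is of the moment at which its call begins: read the wrist's pose just before it. camera_params takes no time and is no camera call; for the wrist camera it gives the pose at the moment of the call.
- arm.finish_job(): hands the job in; it is judged then, once.
The state is a dict: "clock": time; "joint_positions": joint angles; "joint_vel": joint speeds; "joint_torque": joint torques, N m; "position": TCP position; "ee_rot": TCP orientation; "wrist_force": force on the tool from outside, world axes, zero at the start; "ft_torque": the same for the moment, N m; "finger_gap": finger opening in m; "finger_force": force on a finger pad.
Only numpy, scipy, OpenCV 4.12 (cv2) and the standard library are available. Lean on these libraries where they do the work, as an engineer would, in place of code of your own. Each camera call takes 0.05 s, during which the arm holds its last target. There are 200 camera calls.

## Working session

There is one attempt and no reset: what is moved stays moved. The work goes in short steps, Python scripts to look and compute and a shell command to move; the robot and the scene stay as the last step left them, time stands still between calls to the robot, and variables do not carry over. Pictures are saved under pics/ and viewed, at most 10 in all, crops included, and the job is handed in when it is done.

```bash
ls; mkdir -p pics
python3 - <<'E'
from rig import arm, imaging
import cv2
s=arm.observe();print(s['clock'],s['position'],s['ee_rot'],s['finger_gap'],arm.tip_reach)
for n in("scene","side"):
    im=imaging.camera(n);cv2.imwrite(f'pics/{n}0.png',im[...,::-1]);p=imaging.camera_params(n);print(n,p)
E
```

```text
pics
rig.py
shift.py
0.0 [ 0.25240287 -0.51612194  0.24940311] [[ 8.98361717e-01  4.39256060e-01 -5.82241507e-04]
 [ 4.39256386e-01 -8.98360114e-01  1.71258991e-03]
 [ 2.29202949e-04 -1.79427851e-03 -9.99998364e-01]] 0.08500942508482981 0.019
scene {'mtx': array([[502.280308  ,   0.        , 320.41396802],
       [  0.        , 502.280308  , 238.76823155],
       [  0.        ,   0.        ,   1.        ]]), 'D': array([-0.04189349,  0.        ,  0.        ,  0.        ,  0.        ]), 'xyz': array([ 1.07011588, -0.57401928,  0.85511326]), 'orientation': array([[ 0.75868945,  0.45222603, -0.4689157 ],
       [ 0.65139647, -0.51718549,  0.55515926],
       [ 0.00854107, -0.72664351, -0.68696162]])}
side {'mtx': array([[503.4116484 ,   0.        , 323.08198109],
       [  0.        , 503.4116484 , 243.08257685],
       [  0.        ,   0.        ,   1.        ]]), 'D': array([-0.1286875,  0.       ,  0.       ,  0.       ,  0.       ]), 'xyz': array([ 0.86022636, -0.42890936,  0.91568206]), 'orientation': array([[ 0.83837252,  0.45834451, -0.29504547],
       [ 0.54496317, -0.6927447 ,  0.47235572],
       [ 0.01211046, -0.55679897, -0.830559  ]])}
```

View pics/scene0.png

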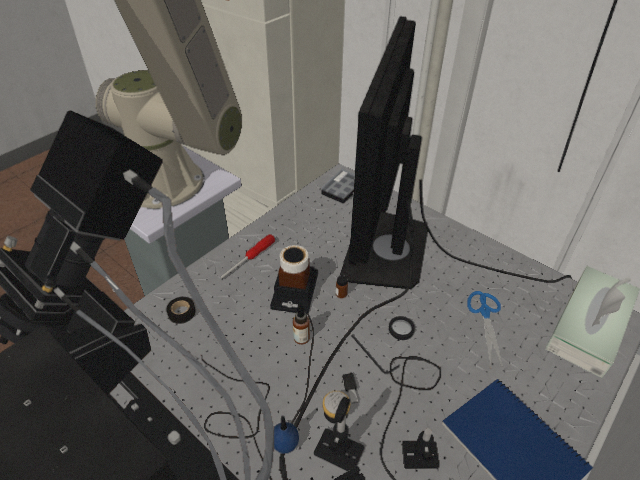

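View pics/side0.png

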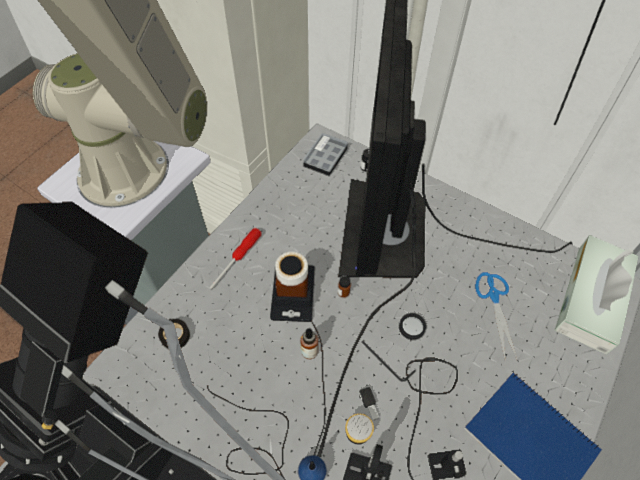

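The scene view shows the pale roll round the black cap at about (294,257), the dropper (301,328), vial (341,288), black tape (181,309) and screwdriver (248,257). In the side view the roll and cap are at about (292,267), the dropper (309,343), vial (344,287), black tape (174,333) and driver (236,257). Next I'll measure them.

```bash
cat > h.py <<'E'
import numpy as np,cv2
from rig import arm, imaging
def ray(p,uv):
    n=cv2.undistortPoints(np.array([[uv]],float),p['mtx'],p['D'])[0,0]
    return p['xyz'],p['orientation']@np.array([n[0],n[1],1.])
def plane(p,uv,z):
    o,d=ray(p,uv);return o+d*(z-o[2])/d[2]
def tri(ps,uvs):
    A=np.zeros((3,3));b=np.zeros(3)
    for p,uv in zip(ps,uvs):
        o,d=ray(p,uv);d=d/np.linalg.norm(d);M=np.eye(3)-np.outer(d,d);A+=M;b+=M@o
    return np.linalg.solve(A,b)
def proj(p,X):
    R=p['orientation'].T;return cv2.projectPoints(np.array([X],float),cv2.Rodrigues(R)[0],-R@p['xyz'],p['mtx'],p['D'])[0][0,0]
E
python3 - <<'E'
from h import *
win={'scene':(294,257),'side':(292,267)}
out={}
for n in win:
    im=cv2.imread(f'pics/{n}0.png');p=imaging.camera_params(n);u,v=win[n]
    x0,y0=u-26,v-26;c=im[y0:v+26,x0:u+26]
    g=c.min(2)
    # cap: dark blob inside the roll
    dark=(c.max(2)<70).astype(np.uint8);k,l,st,ce=cv2.connectedComponentsWithStats(dark)
    print(n,[(st[i][4],st[i][:4]+[x0,y0,0,0],(ce[i]+[x0,y0]).round(1)) for i in range(1,k) if st[i][4]>40])
    i=min([i for i in range(1,k) if st[i][4]>40],key=lambda i:np.hypot(*(ce[i]-26)))
    uv=ce[i]+[x0,y0];out[n]=uv;print('cap top',plane(p,uv,.115))
    hsv=cv2.cvtColor(im,cv2.COLOR_BGR2HSV)
    cv2.imwrite(f'pics/c_{n}.png',cv2.resize(im[v-100:v+120,u-160:u+120],None,fx=2.7,fy=2.7,interpolation=cv2.INTER_CUBIC))
ps=[imaging.camera_params(n) for n in out];print(tri(ps,list(out.values())))
for nm,a,b,z in [('drop',(301,328),(309,343),.05),('vial',(341,288),(344,287),.025),('btape',(181,309),(174,333),.015),('drv_tip',(222,277),(211,289),.01),('drv_handle',(273,238),(260,231),.012)]:
    print(nm,tri(ps,[a,b]).round(3),plane(ps[0],a,z).round(3),plane(ps[1],b,z).round(3))
E
```

```text
scene [(np.int32(224), array([284, 248,  20,  14]), array([293.3, 254.7])), (np.int32(451), array([275, 263,  43,  20]), array([299.4, 276.3]))]
cap top [ 0.55387449 -0.04943122  0.115     ]
side [(np.int32(309), array([281, 256,  21,  19]), array([290.7, 265. ])), (np.int32(215), array([304, 265,  11,  28]), array([309.5, 279.8])), (np.int32(46), array([273, 273,   4,  20]), array([274.5, 284.8]))]
cap top [ 0.55227572 -0.04795757  0.115     ]
[ 0.55011028 -0.04544979  0.10952525]
drop [ 0.645 -0.127  0.023] [ 0.658 -0.142  0.05 ] [ 0.651 -0.136  0.05 ]
vial [0.634 0.016 0.014] [0.639 0.008 0.025] [0.637 0.012 0.025]
btape [ 0.41  -0.252  0.008] [ 0.415 -0.254  0.015] [ 0.413 -0.253  0.015]
drv_tip [ 0.412 -0.137  0.016] [ 0.408 -0.133  0.01 ] [ 0.409 -0.136  0.01 ]
drv_handle [0.405 0.035 0.01 ] [0.406 0.033 0.012] [0.406 0.035 0.012]
```

View pics/c_side.png

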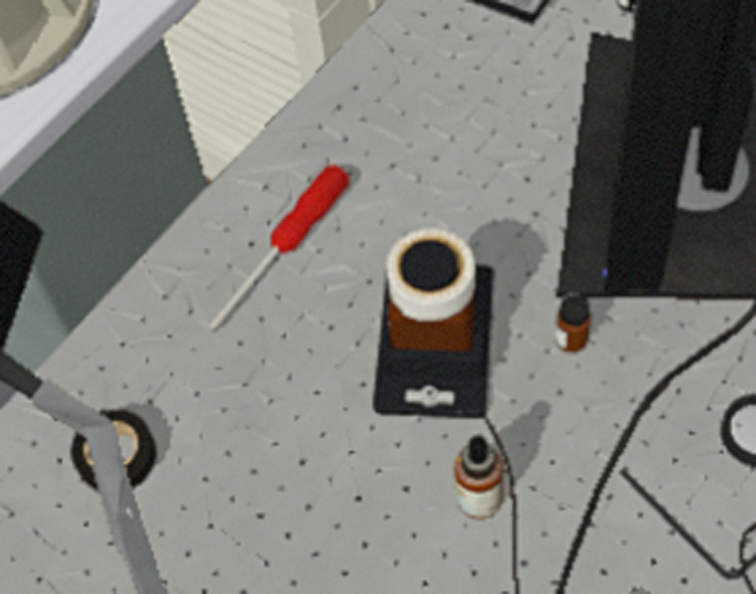

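The crop shows the roll centred at about (431,265) in crop pixels, with the cap inside it. The holder's front edge runs from (376,410) to (487,413), and one screw head is at (430,397). Next I'll check the holder's yaw, where the gripper appears, and the place for the roll.

Run:
```python
from h import *
p=imaging.camera_params('side');f=lambda a,b:(132+a/2.7,167+b/2.7)
for a in [(376,410),(487,413),(491,268),(430,397),(388,270)]: print(a,plane(p,f(*a),.01).round(4))
for n in('scene','side'):
    p=imaging.camera_params(n)
    for X in [(.2524,-.516,.25),(.2524,-.516,.35),(.52,-.19,0),(.55,-.2,0),(.5,-.185,0)]: print(n,X,proj(p,X).round(0))
im=imaging.camera('wrist');cv2.imwrite('pics/w0.png',im[...,::-1])
i=cv2.imread('pics/side0.png')
for X in [(.52,-.19),(.5,-.18)]:
    c=np.array([proj(imaging.camera_params('side'),(X[0]+.04*np.cos(t),X[1]+.04*np.sin(t),0)) for t in np.linspace(0,6.3,40)]);
    m=np.zeros(i.shape[:2],np.uint8);cv2.fillPoly(m,[c.astype(int)],1);print(X,i[m>0].mean(0),i[m>0].std(0),i[m>0].min(0))
print(imaging.camera_params('wrist'))
```

```text
(376, 410) [ 0.5513 -0.1211  0.01  ]
(487, 413) [ 0.6203 -0.0783  0.01  ]
(491, 268) [0.5543 0.0263 0.01  ]
(430, 397) [ 0.5782 -0.0907  0.01  ]
(388, 270) [ 0.4885 -0.0194  0.01  ]
scene (0.2524, -0.516, 0.25) [-27. 262.]
scene (0.2524, -0.516, 0.35) [-57. 218.]
scene (0.52, -0.19, 0) [238. 321.]
scene (0.55, -0.2, 0) [244. 332.]
scene (0.5, -0.185, 0) [233. 315.]
side (0.2524, -0.516, 0.25) [-51. 344.]
side (0.2524, -0.516, 0.35) [-91. 314.]
side (0.52, -0.19, 0) [238. 340.]
side (0.55, -0.2, 0) [247. 352.]
side (0.5, -0.185, 0) [232. 332.]
(0.52, -0.19) [150.87695925 155.67084639 155.27429467] [8.11243881 8.21401411 8.2650071 ] [74 76 75]
(0.5, -0.18) [150.72953451 155.50481541 155.11155698] [7.59043144 7.72238367 7.73432727] [74 76 75]
{'mtx': array([[330.63468888,   0.        , 318.58795741],
       [  0.        , 330.63468888, 241.79599607],
       [  0.        ,   0.        ,   1.        ]]), 'D': array([-0.03092445,  0.        ,  0.        ,  0.        ,  0.        ]), 'xyz': array([ 0.32187867, -0.48205395,  0.37215481]), 'orientation': array([[ 4.39290351e-01, -8.56252486e-01, -2.71763994e-01],
       [-8.98344856e-01, -4.18946658e-01, -1.32137113e-01],
       [-7.11885829e-04,  3.02184345e-01, -9.53249241e-01]])}
```

View pics/w0.png

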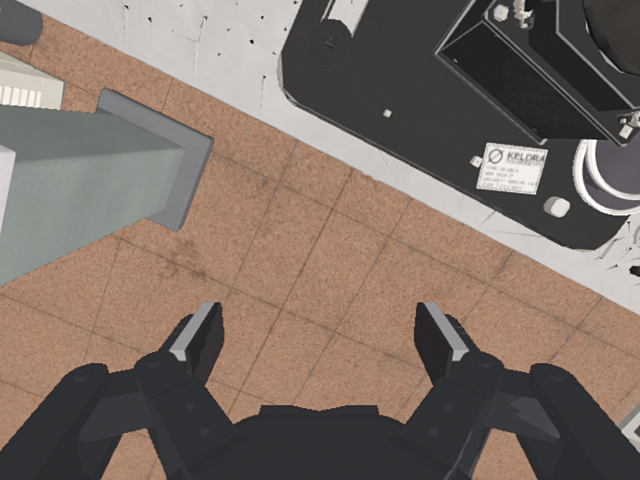

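The wrist view shows the open fingers over the floor, with the instrument's black foot ahead and to the right, at (290–640, 0–250). I'll move left, away from it, first. The holder's yaw is about 0.56 rad and its centre about (0.551,-0.047).

```bash
echo '[[0.0185,-0.031,0,0],[0.0185,-0.031,0,0],[0.0185,-0.031,0,0],[0.0185,-0.031,0,0],[0.0185,-0.031,0,0],[0.0185,-0.031,0,0],[0,0,0,-0.05],[0,0,0,-0.05]]' > mv.in && python3 shift.py mv.in .085; python3 -c "
from rig import arm, imaging
s=arm.observe();print(s['joint_positions'],s['position'],s['ee_rot'])"
```

```text
clock: 0.82
position: [0.2705, -0.2984, 0.2504]
ee_rot: [[0.847, 0.531, 0.0], [0.531, -0.847, 0.0], [0.0, -0.0, -1.0]]
wrist_force: [0.4, -0.5, -0.6]
finger_gap: 0.0852
finger_force: 0.0
[-1.03440138e+00 -2.07838414e-02 -3.49243647e-01  1.24235460e+00
  3.27404468e-05  1.54750669e+00] [ 0.2705112  -0.29843125  0.25041687] [[ 8.47422613e-01  5.30918934e-01  1.89028879e-05]
 [ 5.30918933e-01 -8.47422613e-01  3.22720853e-05]
 [ 3.31525958e-05 -1.73121938e-05 -9.99999999e-01]]
```

```bash
echo '[[0,0,0,-0.125],[0,0,0,-0.125],[0,0,0,-0.125],[0,0,0,-0.125],[0,0,0,-0.125],[0,0,0,-0.125],[0,0,0,-0.125],[0,0,0,-0.125],[0,0,0,-0.125],[0,0,0,-0.125],[0,0,0,-0.125],[0,0,0,-0.125],[0,0,0,-0.125],[0,0,0,-0.125],[0,0,0,-0.125],[0,0,0,-0.125],[0,0,0,-0.125],[0,0,0,-0.125],[0,0,0,-0.125],[0,0,0,-0.125]]' > mv.in && python3 shift.py mv.in >/dev/null
echo '[[0,0,0,-0.125],[0,0,0,-0.125],[0,0,0,-0.125],[0,0,0,-0.125],[0,0,0,-0.125],[0,0,0,-0.0166],[-0.0371,0.0064,0,0],[-0.0371,0.0064,0,0],[-0.0371,0.0064,0,0],[-0.0371,0.0064,0,0],[-0.0371,0.0064,0,0],[-0.0371,0.0064,0,0],[-0.0371,0.0064,0,0],[-0.0371,0.0064,0,0],[-0.0371,0.0064,0,0],[-0.0371,0.0064,0,0],[0,0,0,0],[0,0,0,0]]' > mv.in && python3 shift.py mv.in
python3 - <<'E'
from h import *
im=imaging.camera('wrist');cv2.imwrite('pics/w1.png',im[...,::-1])
print(arm.observe()['joint_positions'],proj(imaging.camera_params('wrist'),(.551,-.047,.115)))
E
```

```text
clock: 3.98
position: [0.5531, -0.0493, 0.2493]
ee_rot: [[-0.849, -0.528, -0.001], [-0.528, 0.849, 0.0], [0.001, 0.001, -1.0]]
wrist_force: [0.5, -0.6, 0.6]
finger_gap: 0.0851
finger_force: 0.0
[-2.35316906e-01  2.74623396e-01 -8.60613972e-03  1.28926700e+00
 -3.94187402e-04 -7.89850112e-01] [322.31516404 237.91289537]
```

View pics/w1.png

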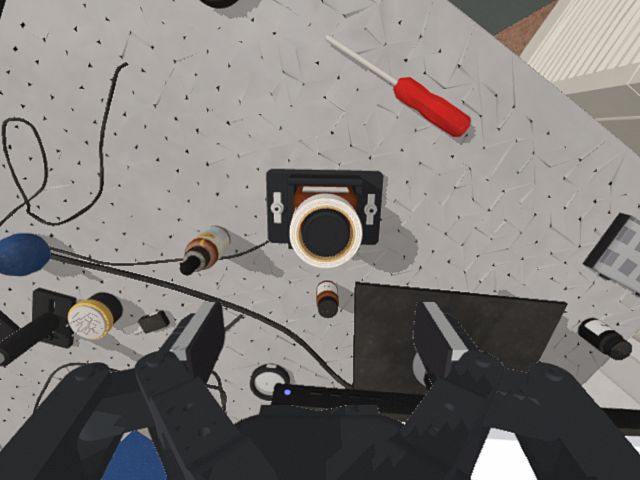

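The wrist view shows the roll and cap at about (326,231). The holder's screws at (277,207) and (370,208) lie level, so the tool is aligned with the holder. The right side toward the driver is bare table. Now I'll measure the cap and roll.

Run:
```python
from h import *
im=cv2.imread('pics/w1.png');p=imaging.camera_params('wrist');s=arm.observe()
c=im[170:290,270:390];d=(c.max(2)<65).astype(np.uint8);cs,_=cv2.findContours(d,0,2)
for k in cs:
    if cv2.contourArea(k)>300:
        e=cv2.fitEllipse(k);print(cv2.contourArea(k),e)
        if abs(e[0][0]-60)<12:
            X=plane(p,(e[0][0]+270,e[0][1]+170),.115);print('cap?',X, 'tool delta',(s['ee_rot'].T@(X-s['position'])).round(4))
m=((c.min(2)>130)).astype(np.uint8)
hsv=cv2.cvtColor(c,cv2.COLOR_BGR2HSV);m=((hsv[...,1]>12)&(hsv[...,2]>150)&(hsv[...,0]<35)).astype(np.uint8)
cs,_=cv2.findContours(m,0,2);k=max(cs,key=cv2.contourArea);e=cv2.fitEllipse(cv2.convexHull(k));print('roll',cv2.contourArea(k),e);
X=plane(p,(e[0][0]+270,e[0][1]+170),.111);print(X,(s['ee_rot'].T@(X-s['position'])).round(4))
for z in (.01,): 
    a,b=plane(p,(277,207),.015),plane(p,(370,208),.015);print((a+b)/2,np.arctan2(*(b-a)[:2]))
```

```text
1773.0 ((55.362308502197266, 61.891204833984375), (47.05488204956055, 48.33954620361328), 85.88629150390625)
cap? [ 0.54538763 -0.04759935  0.115     ] tool delta [0.0041 0.0057 0.1345]
3714.0 ((57.503177642822266, 43.384132385253906), (96.61690521240234, 110.08354949951172), 44.225032806396484)
cap? [ 0.53155033 -0.05427937  0.115     ] tool delta [0.0194 0.0073 0.1346]
roll 4242.5 ((55.8752326965332, 68.80594635009766), (72.43327331542969, 93.5210952758789), 172.30718994140625)
[ 0.55111348 -0.04341024  0.111     ] [-0.0029  0.0062  0.1385]
[ 0.5458882  -0.04733244  0.015     ] -0.5437131524731178
```

```bash
echo '[[0.001,0.002,0.03,0],[0.001,0.002,0.03,0],[0.001,0,0.03,0],[0,0,0,0],[0,0,0,0],[0,0,0,0]]' > mv.in && python3 shift.py mv.in
cat > m.py <<'E'
from h import *
import sys
s=arm.observe();p=imaging.camera_params('wrist');im=imaging.camera('wrist')[...,::-1].copy();cv2.imwrite(f'pics/{sys.argv[1]}.png',im)
u,v=[int(q) for q in proj(p,(.549,-.0475,.115))];r=75
c=im[v-r:v+r,u-r:u+r];d=(c.max(2)<65).astype(np.uint8);cs,_=cv2.findContours(d,0,2)
k=min([k for k in cs if cv2.contourArea(k)>1000],key=lambda k:np.hypot(*(np.array(cv2.fitEllipse(k)[0])-r)))
e=cv2.fitEllipse(k);print(e);uv=(e[0][0]+u-r,e[0][1]+v-r);X=plane(p,uv,.115)
print('cap',uv,X,'tool delta',(s['ee_rot'].T@(X-s['position'])).round(4))
for n in('scene','side'):
    q=imaging.camera_params(n);i=imaging.camera(n)[...,::-1];cv2.imwrite(f'pics/{sys.argv[1]}_{n}.png',i)
E
python3 m.py w2
```

```text
clock: 4.53
position: [0.5479, -0.05, 0.162]
ee_rot: [[-0.851, -0.525, 0.002], [-0.525, 0.851, -0.001], [-0.001, -0.001, -1.0]]
wrist_force: [0.9, -0.4, 0.8]
finger_gap: 0.0847
finger_force: 0.0
((78.86487579345703, 71.12649536132812), (66.31124114990234, 69.45307159423828), 87.25919342041016)
cap (324.86487579345703, 281.1264953613281) [ 0.54554355 -0.04712871  0.115     ] tool delta [0.0006 0.0038 0.047 ]
```

View pics/w2.png

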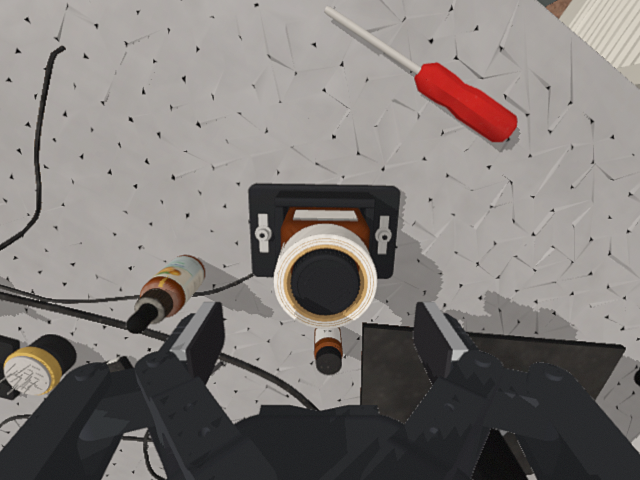

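The cap and roll are concentric at (325,281), with the pads symmetric about column 319. The two heights agree, putting the cap at (0.5455,-0.0473). Now I'll centre, descend and grip the roll.

```bash
echo '[[0.001,0.004,0,0],[0,0,0.02,0],[0,0,0.02,0],[0,0,0.02,0],[0,0,0,0],[0,0,0,0],[0,0,0,0]]' > mv.in && python3 shift.py mv.in && echo '[[0,0,0,0],[0,0,0,0],[0,0,0,0],[0,0,0,0],[0,0,0,0],[0,0,0,0],[0,0,0,0],[0,0,0,0]]' > mv.in && python3 shift.py mv.in .05 30
```

```text
clock: 5.27
position: [0.5453, -0.0463, 0.1016]
ee_rot: [[-0.85, -0.527, 0.002], [-0.527, 0.85, -0.0], [-0.001, -0.001, -1.0]]
wrist_force: [0.2, 0.8, 0.2]
finger_gap: 0.0849
finger_force: 0.0
clock: 5.93
position: [0.5457, -0.0465, 0.1022]
ee_rot: [[-0.85, -0.527, 0.003], [-0.527, 0.85, -0.001], [-0.002, -0.002, -1.0]]
wrist_force: [-0.8, -0.4, 5.7]
finger_gap: 0.0597
finger_force: 31.6
```

```bash
echo '[[0,0,-0.006,0],[0,0,-0.006,0],[0,0,-0.01,0],[0,0,-0.01,0],[0,0,-0.01,0],[0,0,-0.015,0],[0,0,-0.02,0],[0,0,-0.02,0],[0,0,0,0],[0,0,0,0]]' > mv.in && python3 shift.py mv.in; python3 m.py w3
```

```text
clock: 6.77
position: [0.5458, -0.0465, 0.1992]
ee_rot: [[-0.85, -0.527, 0.004], [-0.527, 0.85, -0.001], [-0.003, -0.003, -1.0]]
wrist_force: [-0.1, 0.5, -1.2]
finger_gap: 0.06
finger_force: 32.5
((79.1848373413086, 61.2874641418457), (43.19357681274414, 56.6476936340332), 86.93877410888672)
cap (318.1848373413086, 247.2874641418457) [ 0.53926554 -0.05079261  0.115     ] tool delta [ 0.008  -0.      0.0842]
```

View pics/w3_side.png

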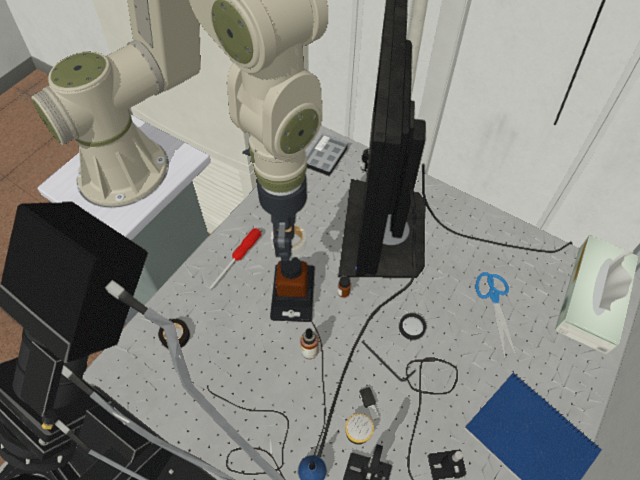

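The side view shows the roll held in the gripper above the bottle (about (290,238)). The bottle stands in its holder with the black cap still on at (291,268). I'll carry the roll to the bare table at (0.515,-0.185).

```bash
echo '[[0.0198,-0.0203,0,0],[0.0198,-0.0203,0,0],[0.0198,-0.0203,0,0],[0.0198,-0.0203,0,0],[0.0198,-0.0203,0,0],[0,0,0.028,0],[0,0,0.028,0],[0,0,0.028,0],[0,0,0.028,0],[0,0,0.028,0],[0,0,0.028,0],[0,0,0.007,0],[0,0,0,0],[0,0,0,0],[0,0,0,0]]' > mv.in && python3 shift.py mv.in && echo '[[0,0,0.002,0],[0,0,0.002,0],[0,0,0.002,0],[0,0,0,0],[0,0,0,0]]' > mv.in && python3 shift.py mv.in
```

```text
clock: 8.17
position: [0.515, -0.1852, 0.0237]
ee_rot: [[-0.85, -0.527, 0.002], [-0.527, 0.85, -0.001], [-0.001, -0.002, -1.0]]
wrist_force: [1.2, 0.5, -0.0]
finger_gap: 0.0598
finger_force: 32.7
clock: 8.58
position: [0.514, -0.1847, 0.0165]
ee_rot: [[-0.85, -0.527, 0.0], [-0.527, 0.85, -0.0], [-0.0, -0.0, -1.0]]
wrist_force: [-0.2, 0.1, -0.0]
finger_gap: 0.0597
finger_force: 32.7
```

```bash
echo '[[0,0,0.001,0],[0,0,0,0],[0,0,0,0]]' > mv.in && python3 shift.py mv.in|grep -E 'posi|force'; echo '[[0,0,0.001,0],[0,0,0,0],[0,0,0,0]]' > mv.in && python3 shift.py mv.in|grep -E 'posi|force'
```

```text
position: [0.514, -0.1847, 0.0162]
wrist_force: [-2.2, -0.3, 6.3]
finger_force: 33.2
position: [0.5141, -0.1847, 0.0161]
wrist_force: [-4.1, 1.6, 13.4]
finger_force: 33.8
```

```bash
echo '[[0,0,-0.001,0],[0,0,0,0]]' > mv.in && python3 shift.py mv.in >/dev/null; echo '[[0,0,0,0],[0,0,0,0],[0,0,0,0],[0,0,0,0],[0,0,0,0],[0,0,0,0],[0,0,-0.01,0],[0,0,-0.02,0],[0,0,-0.03,0],[0,0,-0.03,0],[0,0,-0.03,0],[0,0,-0.03,0],[-0.0198,0.0203,0,0],[-0.0198,0.0203,0,0],[-0.0198,0.0203,0,0],[-0.0198,0.0203,0,0],[-0.0198,0.0203,0,0],[0,0,0,0],[0,0,0,0],[0,0,0,0]]' > mv.in && python3 shift.py mv.in .085; python3 m.py w4
```

```text
clock: 10.92
position: [0.5446, -0.0463, 0.1658]
ee_rot: [[-0.85, -0.527, 0.0], [-0.527, 0.85, -0.001], [-0.0, -0.001, -1.0]]
wrist_force: [0.2, -0.4, -1.0]
finger_gap: 0.085
finger_force: 0.0
((79.80435180664062, 68.17022705078125), (67.7459487915039, 72.56378936767578), 1.5881046056747437)
cap (316.8043518066406, 277.17022705078125) [ 0.54394934 -0.04768162  0.115     ] tool delta [ 0.0013 -0.0008  0.0508]
```

View pics/w4.png

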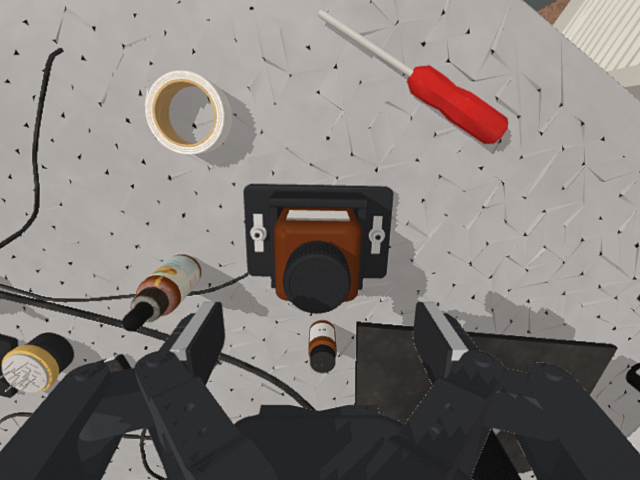

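The roll lies flat on bare table at about (188,112), clear of everything, and the cap is exposed at about (317,280). Now I'll grip the cap.

```bash
echo '[[0,-0.0008,0.014,0],[0,0,0.02,0],[0,0,0.02,0],[0,0,0,0],[0,0,0,0],[0,0,0,0]]' > mv.in && python3 shift.py mv.in .06|grep -E 'posi|force'; echo '[[0,0,0,0],[0,0,0,0],[0,0,0,0],[0,0,0,0],[0,0,0,0],[0,0,0,0],[0,0,0,0],[0,0,0,0]]' > mv.in && python3 shift.py mv.in .03 70
```

```text
position: [0.5454, -0.0476, 0.1121]
wrist_force: [0.6, 0.1, -0.0]
finger_force: 0.0
clock: 12.23
position: [0.5459, -0.0471, 0.113]
ee_rot: [[-0.85, -0.527, 0.002], [-0.527, 0.85, -0.001], [-0.002, -0.002, -1.0]]
wrist_force: [-1.5, 0.7, 5.6]
finger_gap: 0.0383
finger_force: 69.5
```

```bash
echo '[[0,0,0.002,0],[0,0,0.002,0],[0,0,0.001,0],[0,0,0,0],[0,0,0,0],[0,0,0,0]]' > mv.in && python3 shift.py mv.in|grep -E 'posi|force|gap'; echo '[[0,0,0.001,0],[0,0,0,0],[0,0,0,0],[0,0,0,0]]' > mv.in && python3 shift.py mv.in|grep -E 'posi|force|gap'
```

```text
position: [0.5459, -0.0471, 0.1087]
wrist_force: [-3.7, -0.3, 11.0]
finger_gap: 0.0382
finger_force: 69.9
position: [0.546, -0.0471, 0.108]
wrist_force: [-3.6, -0.4, 12.1]
finger_gap: 0.0379
finger_force: 70.3
```

```bash
echo '[[0,0,0.001,0],[0,0,0,0],[0,0,0,0]]' > mv.in && python3 shift.py mv.in|grep -E 'posi|force|gap'; echo '[[0,0,0,-0.08],[0,0,0,-0.08],[0,0,0,-0.08],[0,0,0,-0.08],[0,0,0,-0.08],[0,0,0,0],[0,0,0,0]]' > mv.in && python3 shift.py mv.in; python3 -c "
from rig import arm, imaging
print(arm.observe()['ft_torque'])"
```

```text
position: [0.546, -0.0472, 0.1079]
wrist_force: [-6.3, 0.9, 18.0]
finger_gap: 0.0382
finger_force: 70.9
clock: 13.9
position: [0.5479, -0.0477, 0.1079]
ee_rot: [[-0.577, -0.816, 0.007], [-0.816, 0.577, -0.002], [-0.002, -0.007, -1.0]]
wrist_force: [-1.1, -0.6, 13.4]
finger_gap: 0.0382
finger_force: 70.3
[-0.05826897  0.20693034  0.07241125]
```

```bash
echo '[[0,0,0,-0.08],[0,0,0,-0.08],[0,0,0,-0.08],[0,0,0,-0.08],[0,0,0,-0.08],[0,0,0,-0.08],[0,0,0,-0.08],[0,0,0,-0.08],[0,0,0,-0.08],[0,0,0,0],[0,0,0,0]]' > mv.in && python3 shift.py mv.in; python3 -c "
from rig import arm, imaging
print(arm.observe()['ft_torque'])"; python3 m.py w5
```

```text
clock: 14.82
position: [0.5487, -0.0476, 0.108]
ee_rot: [[0.104, -0.995, 0.009], [-0.995, -0.104, -0.002], [0.003, -0.008, -1.0]]
wrist_force: [1.5, -0.6, 11.3]
finger_gap: 0.0384
finger_force: 70.1
[ 0.08434029 -0.2569383   0.04600299]
((75.44165802001953, 117.60309600830078), (150.4027557373047, 206.78350830078125), 2.2344930171966553)
cap (317.44165802001953, 379.6030960083008) [ 0.54676793 -0.02679597  0.115     ] tool delta [-0.0209 -0.0003 -0.0071]
```

View pics/w5.png

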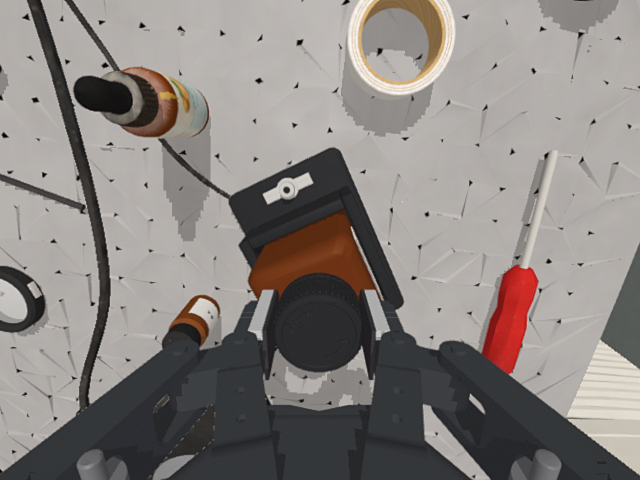

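The cap is held between the pads at (318,325) and the bottle still sits in the holder; the tool has turned 1.12 rad. I'll lift carefully.

```bash
for i in 1; do echo '[[0,0,-0.002,0],[0,0,-0.002,0],[0,0,-0.002,0],[0,0,0,0],[0,0,0,0],[0,0,0,0]]' > mv.in && python3 shift.py mv.in|grep -E 'posi|force|gap'; done; echo '[[0,0,-0.002,0],[0,0,-0.002,0],[0,0,-0.002,0],[0,0,0,0],[0,0,0,0],[0,0,0,0]]' > mv.in && python3 shift.py mv.in|grep -E 'posi|force|gap'
```

```text
position: [0.5482, -0.0476, 0.113]
wrist_force: [2.9, -0.1, 6.3]
finger_gap: 0.0382
finger_force: 69.6
position: [0.5455, -0.047, 0.1165]
wrist_force: [2.2, -0.5, 1.8]
finger_gap: 0.0381
finger_force: 70.5
```

```bash
echo '[[0,0,-0.002,0],[0,0,-0.002,0],[0,0,-0.002,0],[0,0,0,0],[0,0,0,0],[0,0,0,0]]' > mv.in && python3 shift.py mv.in|grep -E 'posi|force|gap'; echo '[[0,0,-0.003,0],[0,0,-0.003,0],[0,0,-0.003,0],[0,0,0,0],[0,0,0,0],[0,0,0,0]]' > mv.in && python3 shift.py mv.in; python3 -c "
from rig import arm, imaging
import cv2
im=imaging.camera('side')[...,::-1];cv2.imwrite('pics/s6.png',cv2.resize(im[190:360,190:400],None,fx=3,fy=3))"
```

```text
position: [0.5451, -0.0469, 0.1223]
wrist_force: [2.5, -0.0, -1.0]
finger_gap: 0.0381
finger_force: 70.3
clock: 16.97
position: [0.5449, -0.0469, 0.1313]
ee_rot: [[0.104, -0.995, -0.0], [-0.995, -0.104, -0.0], [0.0, 0.0, -1.0]]
wrist_force: [0.1, -0.2, -0.2]
finger_gap: 0.0384
finger_force: 70.3
```

View pics/s6.png

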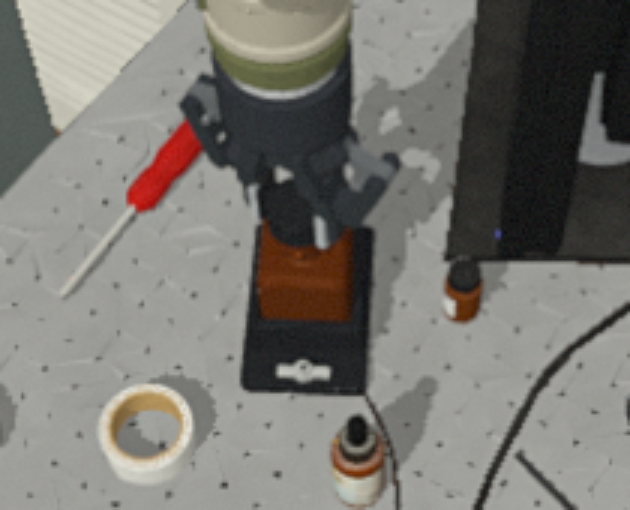

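The crop shows the cap in the gripper, clear of the neck. The bottle is seated upright in its holder and the roll lies flat at (147,432). I'll raise the cap to 5 cm above the mouth: the lower edge is 21 mm below the TCP and the mouth is at z=0.105, so the TCP goes to 0.176.

```bash
echo '[[0,-0.0005,-0.015,0],[0,-0.0005,-0.015,0],[0,-0.0005,-0.0147,0],[0,0,0,0],[0,0,0,0],[0,0,0,0],[0,0,0,0],[0,0,0,0],[0,0,0,0],[0,0,0,0],[0,0,0,0],[0,0,0,0]]' > mv.in && python3 shift.py mv.in
python3 - <<'E'
from h import *
a=cv2.imread('pics/w3_side.png');b=imaging.camera('side')[...,::-1].copy()
for n,i in(('before',a),('now',b)):
    h=cv2.cvtColor(i[255:305,265:325],cv2.COLOR_BGR2HSV);m=((h[...,1]>130)&(h[...,2]>40)&(h[...,0]<15)).astype(np.uint8)
    print(n,m.sum(),cv2.connectedComponentsWithStats(m)[2][1:],)
# neck in now: proj of mouth / cap bottom
p=imaging.camera_params('side');print(proj(p,(.546,-.047,.105)),proj(p,(.546,-.047,.155)))
d=cv2.absdiff(a,b).max(2)
for n,(u,v) in dict(vial=(344,287),drop=(309,343),btape=(174,333),driver=(225,265),box=(326,153)).items(): print(n,d[v-14:v+14,u-14:u+14].mean().round(1))
s=arm.observe();print(s['joint_vel'],s['finger_gap'])
E
```

```text
clock: 18.02
position: [0.5465, -0.0467, 0.1758]
ee_rot: [[0.104, -0.995, -0.0], [-0.995, -0.104, -0.0], [0.0, 0.0, -1.0]]
wrist_force: [0.7, 0.4, -0.8]
finger_gap: 0.0387
finger_force: 70.4
before 743 [[ 11   6  32  36 743]]
now 1041 [[  11    5   32   37 1041]]
[288.4691164  265.82692391] [287.21064789 251.39789512]
vial 2.8
drop 2.6
btape 3.0
driver 2.1
box 9.8
[ 5.29883477e-04 -1.29887633e-03  2.22109040e-03  4.20206455e-04
  1.70631652e-03 -9.01753863e-05] 0.03805825280467349
```

```bash
python3 -c "
from rig import arm, imaging
print(arm.finish_job())"
```

```text
the job is handed in; nothing more can be done
None
```

The job is handed in: the roll lies flat on the bare table, and the gripper holds the unlocked cap still and level about 5 cm above the open mouth, to within a few mm sideways. The bottle is still seated, the run took 18 s of the 61, and the vial, dropper, black tape and driver looked unmoved in the last image; the sample box image changed a little, probably arm shadow, which I did not check further.

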